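# Fetch the slide cases from under the rack's guard flap

## Task

Take the slide cases with a pull fin out of the covered rack and stand them upright in the steel tray. First raise the clear guard flap and swing the rack's stay up to prop it; a lip behind and a sill in front keep each case from lifting or sliding straight out, so tip its top towards you and then draw it free, and leave the two plain boxes at the ends in the rack. When all the cases are in the tray, fold the stay back down to the front, then lower the flap fully shut.

Things in the scene. Friction and masses are not known exactly. Their poses are not given: they have to be found in the camera images.
- rack: aluminium rack, fixed; x points from its open front to its rear, y to its left. Origin on the bench under the middle of the row. Five slots at y = +76, +38, 0, -38, -76 mm, 35 mm wide, parted by 2.5 mm fins that reach 46 mm above the bench. Boxes stand on its floor 6 mm above the bench, so their tops are 81 mm above it. Side cheeks at y = +-98 mm, 88 mm high beside the row
- sill (a point): foot of the front sill's inner face (rack x = -36 mm, 6 mm above the bench); the sill runs along all slots, its top 22 mm above the bench. A case comes out by turning its top forward about its lower front edge, which lies here: 0.1 rad clears the lip behind, 0.3 to 0.4 rad makes it easy; then draw it along its own tilted axis, up and forward, by some 130 mm
- lip (a point): front edge, lower side, of the keeper lip on the rack's back wall (rack x = 31.5 mm, 93 mm above the bench), over the rear 3 mm of all boxes and 12 mm above them; it is 4 mm thick. Back wall from x = 36 mm
- flap (a joint): clear guard flap over the row, 184 mm wide, 4 mm thick, 0.25 kg: 0 rad shut (level), 1.45 rad fully raised; hinge 125 mm above the bench at rack x = 115 mm. When the stay is set the flap can rest on it at 1.32 rad, so raise it further than that first. It is stiff and damped: stays where left above about 1.25 rad, sinks shut slowly (under 2 rad/s) from lower angles
- flap_bar (a point): middle of the flap's grip bar: a round steel bar 10 mm thick and 96 mm free length along rack y, parallel to the flap's free edge and 30 mm beyond it; 195 mm from the hinge line (rack x = -80 mm when shut)
- flap_hinge (a point): middle of the flap's hinge line
- stay (a joint): prop stay, a steel rod 8 mm thick hinged on the outside of the rack's right (-y) cheek, axis along rack y, stiff (stays where it is put, 0.1 N m): 0 is folded (its front stop), the rod pointing forward and 0.25 rad above level; it turns up and over to the rear; 1.9 rad (its stop) is fully set under the raised flap
- stay_peg (a point): grip point on the stay's black peg: the peg is 12 mm thick, lies along rack y, sticks out 62 mm sideways to the right from the rod's free end, 120 mm from the stay's hinge; this point is 35 mm out from the rod. The peg turns with the stay
- stay_hinge (a point): the stay's hinge point (rack x = 25 mm, 95 mm above the bench)
- spacer_left_mid (a point): a grey box of the same size as a slide case but heavier (0.3 kg) and with a plain top without fin, in the left (+y) end slot of the rack; it stays there. The point is the centre of the box
- spacer_right_mid (a point): a grey box of the same size as a slide case but heavier (0.3 kg) and with a plain top without fin, in the right (-y) end slot of the rack; it stays there. The point is the centre of the box
- tray: loose steel tray, 140 (x) x 230 (y) x 16 mm, walls and floor 4 mm thick, 0.9 kg, standing on the bench; origin at the centre of its underside. Room for three cases side by side along its y
- case_1_mid (a point): grey slide case: a box 70 (x) x 33.5 (y) x 75 mm tall with a black seam line and a steel base that keeps it from toppling, 0.18 kg; this point is the box's centre, 37.5 mm above its underside. On the middle of its top stands a pull fin 24 (x) x 10 (y) mm, 27 mm tall (top 64.5 mm above this point). Starts in a middle slot of the rack; two or three are present
- case_2_mid (a point): grey slide case: a box 70 (x) x 33.5 (y) x 75 mm tall with a black seam line and a steel base that keeps it from toppling, 0.18 kg; this point is the box's centre, 37.5 mm above its underside. On the middle of its top stands a pull fin 24 (x) x 10 (y) mm, 27 mm tall (top 64.5 mm above this point). Starts in a middle slot of the rack; two or three are present
- case_3_mid (a point): grey slide case: a box 70 (x) x 33.5 (y) x 75 mm tall with a black seam line and a steel base that keeps it from toppling, 0.18 kg; this point is the box's centre, 37.5 mm above its underside. On the middle of its top stands a pull fin 24 (x) x 10 (y) mm, 27 mm tall (top 64.5 mm above this point). Starts in a middle slot of the rack; two or three are present
There are look-alikes about, which are no part of the job. What is shaped like the part that bears case_3_mid but green, orange or yellow is not meant.

How it is judged:
On the way, in this order (a step that is already met when the one before it is completed fails the run):
1. the flap is raised (value of joint flap above 1.2 rad), for 0.2 s.
2. the stay is set under the raised flap (value of joint stay above 1.75 rad and value of joint flap above 1.2 rad), for 0.2 s.
3. every fin case stands upright in the tray, let go, with the flap still propped (x of case_1_mid in the frame of tray between -0.055 and 0.055 m and y of case_1_mid in the frame of tray between -0.105 and 0.105 m and z of case_1_mid in the frame of tray between 0.03 and 0.052 m and angle between each of case_1_mid, case_2_mid, case_3_mid's own z axis and vertical below 0.15 rad and contact force between each of case_1, case_2, case_3 and the fingers below 0.1 N and x of case_2_mid in the frame of tray between -0.055 and 0.055 m and y of case_2_mid in the frame of tray between -0.105 and 0.105 m and z of case_2_mid in the frame of tray between 0.03 and 0.052 m and x of case_3_mid in the frame of tray between -0.055 and 0.055 m and y of case_3_mid in the frame of tray between -0.105 and 0.105 m and z of case_3_mid in the frame of tray between 0.03 and 0.052 m and value of joint stay above 1.65 rad and value of joint flap above 1.1 rad), for 0.2 s.
4. the stay is folded down to the front (value of joint stay below 0.45 rad), for 0.2 s.
5. the flap is shut (value of joint flap below 0.06 rad and value of joint stay below 0.45 rad), for 0.2 s.
At the end, for the whole second after the job is handed in: every fin case stands upright (within 0.15 rad) on the tray's floor with its centre inside the rim, let go and at rest; the two plain boxes still stand in the rack's end slots; the stay is folded to the front (below 0.45 rad) and the flap shut (below 0.06 rad) (all of step 5 and x of case_1_mid in the frame of tray between -0.055 and 0.055 m and y of case_1_mid in the frame of tray between -0.105 and 0.105 m and z of case_1_mid in the frame of tray between 0.03 and 0.052 m and angle between each of case_1_mid, case_2_mid, case_3_mid's own z axis and vertical below 0.15 rad and contact force between each of case_1, case_2, case_3 and the fingers below 0.1 N and x of case_2_mid in the frame of tray between -0.055 and 0.055 m and y of case_2_mid in the frame of tray between -0.105 and 0.105 m and z of case_2_mid in the frame of tray between 0.03 and 0.052 m and x of case_3_mid in the frame of tray between -0.055 and 0.055 m and y of case_3_mid in the frame of tray between -0.105 and 0.105 m and z of case_3_mid in the frame of tray between 0.03 and 0.052 m and x of spacer_left_mid in the frame of rack between -0.02 and 0.02 m and z of each of spacer_left_mid, spacer_right_mid in the frame of rack below 0.055 m and x of spacer_right_mid in the frame of rack between -0.02 and 0.02 m and linear speed of each of case_1, case_2, case_3 below 0.02 m/s); the robot touches nothing.
It fails at once if a plain end box is pulled out of the rack (z of any of spacer_left_mid, spacer_right_mid in the frame of rack above 0.075 m or x of any of spacer_left_mid, spacer_right_mid in the frame of rack below -0.05 m).
Of case_1, case_2, case_3 only 2 to 3 are there at a start; the rules pass over those that are not, and their reading is None.
At some moment in a run one of tray may be knocked a few centimetres aside while the robot is not near it.
It also fails if it takes over 210 s, if anything falls off the work surface, if the arm or the gripper's body presses on something with over 40 N, if the wrist force passes 120 N, or if a joint passes its speed limit or range.

## Robot

A 7-joint arm with a two-finger parallel gripper is mounted at the origin on a cart in front of the work surface, level with it; the furniture and walls round the work are solid. World frame = base frame: x ahead of the robot, y to its left, z up, the work surface at z = 0. Lengths are in m, angles in rad, forces in N, time in s.
With the tool pointing down it reaches from about 0.4 to 0.85 m from the base axis. Payload 4.4 kg.
Tool frame: the origin (TCP) lies on the centre line of the jaws, within the pads' length; the fingertips stand 8 mm ahead of it and the grasp point (between the pads) lies 11 mm behind it (arm.finger_overhang is the distance from the TCP to the fingertips, in m); z points along the fingers, y is the line along which they close (so a half turn about z gives the same grasp; the last joint's range is limited). The gripper opens to 94 mm and grips with 3 to 60 N. Pads are 16 mm wide; open, the fingers measure 119 mm over their backs; the gripper's body (75 mm by 177 mm) begins 78 mm behind the grasp point.
Start: joints at [1.064, 0.628, 0.038, 1.517, -0.027, 0.996, -0.02], TCP at [0.277, -0.588, 0.213] pointing down, gripper open.
Joint ranges: [-3.06, 3.06], [-0.37, 2.12], [-1.25, 1.32], [0.18, 2.47], [-1.1, 4.24], [0.23, 1.98], [-2.94, 2.94]. Speed limits (rad/s): [2.57, 2.57, 3.14, 3.14, 3.14, 3.14, 3.14].

## Interface

Orientations are given as a 3x3 rotation matrix whose columns are the frame's x, y, z axes.
In Python, from rig import arm, eyes, workorder gives the robot as it stands. The module is installed in compiled form; this text tells all that it offers.
- The arm moves only by the tool move_arm, never from a script. Its argument "moves" is a list of rows, each a list of 5 numbers: the shift along the tool's x, y, z each as a share of 800 mm, from -1 to 1, then the turn about the tool's z as a share of pi/2 rad, from -1 to 1, then the opening in per cent of the stroke, from 0 (shut) to 100 (fully open). A call has 1 to 10 rows; each row is the pose to reach, as a shift and turn from the pose commanded when the call began, along the tool's axes at that moment; what a row does not reach only later rows make up. A row lasts 1/10 s, in which the tool goes at most 50 mm and 8.59 degrees, less where a joint would pass 70% of its speed; a pose out of reach is approached as far as the arm can. A call with a number of a shift or a turn outside -1 to 1 is refused whole. A call with a gripper value outside its range is refused whole. The fingers move at their own pace and stop on an object; "force" is the grip in N (left out, the last holds). Time passes only in rows, so rows that repeat a pose let the fingers close. It gives the time, the measured TCP pose, the force, the opening and the grip force at its end, in the units of the state.
- arm.state(): the state, without advancing time (a new reading comes with each control period).
- eyes.snapshot(name): name is "side" or "top"; returns the picture (480x640x3 uint8, red, green, blue); there is no depth.
- eyes.camera_params(name): a dict with "vfov" (degrees; the focal length in pixels is half the picture's height over the tangent of half this angle, whatever the lens; pixels are square), "cx", "cy" (the principal point, pixels), "R" (3x3) and "t" (3): a world point X has camera coordinates R X + t. Camera axes: x right, y down, z forward; pixel columns grow to the right and rows downward; lengths in m; the calibration is good to about 2 mm. A picture is of the moment at which its call begins. camera_params takes no time and is no camera call.
- workorder.job_done(): hands the job in; it is judged then, once.
The state is a dict: "time": time; "joint_pos": joint angles; "qvel": joint speeds; "joint_torque": joint torques, N m; "ee_pos": TCP position; "orientation": TCP orientation; "force": force on the tool from outside, world axes, zero at the start; "wrist_torque": the same for the moment, N m; "grip_width": finger opening in m; "grasp_force": force on a finger pad.
Only numpy, scipy, OpenCV 4.12 (cv2) and the standard library are available. Lean on these libraries where they do the work, as an engineer would, in place of code of your own. Each camera call takes 0.05 s, during which the arm holds its last target. There are 200 camera calls.

## Working session

There is one attempt and no reset: what is moved stays moved. The work goes in short steps, Python scripts to look and compute and a tool call to move; the robot and the scene stay as the last step left them, time stands still between calls to the robot, and variables do not carry over. Pictures are saved under pics/ and viewed, at most 14 in all, crops included, and the job is handed in when it is done.

Besides the shell and the picture viewer there is one more tool, called as name([rows], argument=value, ...), one row to a line, values as JSON. move_arm: Moves the arm, as the interface text tells. Its arguments: {"type":"object","properties":{"moves":{"type":"array","items":{"type":"array","items":{"type":"number"}}},"force":{"type":"number"}},"required":["moves"]}

```bash
mkdir -p pics; python3 - <<'E'
from rig import arm,eyes
import cv2
for n in("side","top"):
    cv2.imwrite(f"pics/{n}0.png",eyes.snapshot(n)[:,:,::-1]); p=eyes.camera_params(n); print(n,p)
s=arm.state();print(s)
E
```

```text
side {'vfov': 44.66268243065292, 'cx': 309.0261702679728, 'cy': 246.14671729793716, 'R': array([[ 0.98724464, -0.15920593,  0.00122141],
       [-0.0670942 , -0.42298749, -0.90364814],
       [ 0.14438278,  0.89203983, -0.42827393]]), 't': array([-0.48319145,  0.07677773,  1.29878749])}
top {'vfov': 47.08252506032274, 'cx': 311.2596914370526, 'cy': 240.83124035511355, 'R': array([[ 0.01816   , -0.9997968 , -0.0087501 ],
       [-0.98901173, -0.01667852, -0.14689328],
       [ 0.14671749,  0.01132153, -0.98911364]]), 't': array([-0.16498468,  0.47669436,  1.04750194])}
{'time': 0.1, 'joint_pos': array([ 1.06423057,  0.62922717,  0.03842712,  1.51821979, -0.02698975,
        0.99627524, -0.01996817]), 'qvel': array([ 0.00030978, -0.0022877 , -0.00281377, -0.00151536, -0.00115187,
       -0.00173857,  0.00015013]), 'joint_torque': array([ 2.33437619e-03, -5.50796700e+01,  1.14722505e+00, -1.87117267e+01,
       -5.22170425e-02,  1.92194630e-02,  6.77749108e-05]), 'ee_pos': array([ 0.27711139, -0.58736128,  0.2126783 ]), 'orientation': array([[ 9.04402718e-01,  4.26679312e-01, -6.98331401e-04],
       [ 4.26679883e-01, -9.04401551e-01,  1.45311275e-03],
       [-1.15588552e-05, -1.61216308e-03, -9.99998700e-01]]), 'force': array([ 0.75802943,  0.09164398, -0.09535288]), 'wrist_torque': array([ 0.06017356,  0.03084349, -0.06860394]), 'grasp_force': 0.0, 'grip_width': 0.09359091343357134}
```

View pics/side0.png

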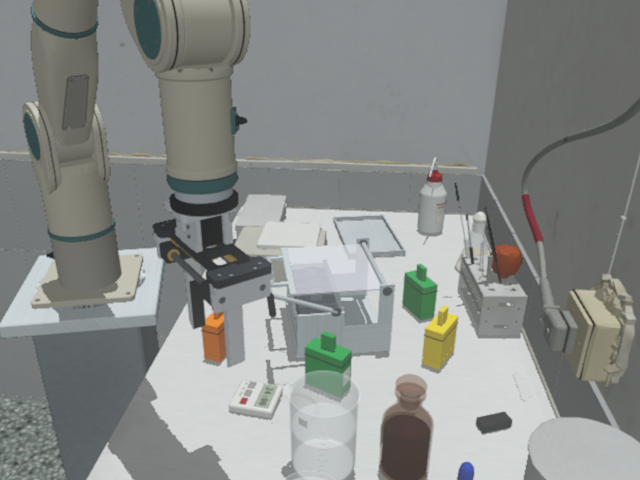

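View pics/top0.png

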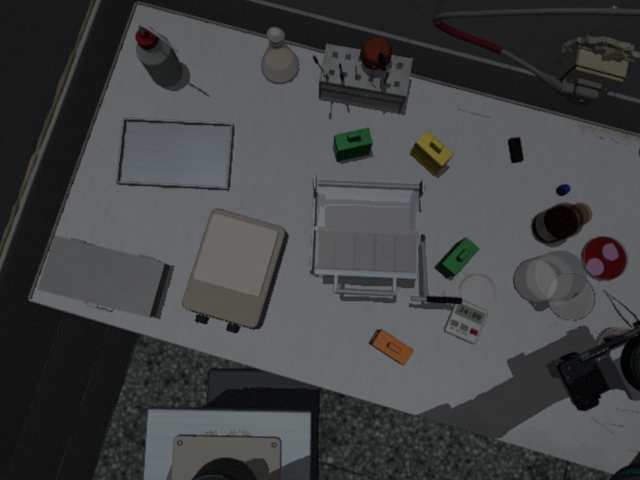

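Side: rack around (335,300), tray at (368,235), stay peg at (270,303). Top: rack around (367,230), grip bar around (365,292), stay peg (437,300), tray (177,153). I need closer crops for corner pixels.

```bash
python3 - <<'E'
import cv2
t=cv2.imread("pics/top0.png");s=cv2.imread("pics/side0.png")
c=t[165:315,290:480]; c=cv2.convertScaleAbs(cv2.resize(c,None,fx=4,fy=4,interpolation=cv2.INTER_CUBIC),alpha=1.3)
cv2.imwrite("pics/t1.png",c)
c=s[205:375,230:420]; cv2.imwrite("pics/s1.png",cv2.resize(c,None,fx=3.5,fy=3.5,interpolation=cv2.INTER_CUBIC))
g=cv2.cvtColor(t,cv2.COLOR_BGR2GRAY)
m=cv2.inRange(t[100:210,100:255],(0,0,0),(75,80,80))
k=cv2.findContours(m,cv2.RETR_EXTERNAL,cv2.CHAIN_APPROX_NONE)[0]
for q in sorted(k,key=cv2.contourArea)[-2:]: print(cv2.contourArea(q),cv2.boxPoints(cv2.minAreaRect(q))+[100,100])
E
```

```text
279.0 [[116.60001373 182.20001221]
 [233.00001526 124.00001144]
 [258.40002441 174.80000305]
 [142.00001526 233.        ]]
310.5 [[ 93.19998741 134.40000153]
 [206.80000305  77.59999657]
 [230.40000916 124.80000687]
 [116.79999542 181.60001373]]
```

View pics/t1.png

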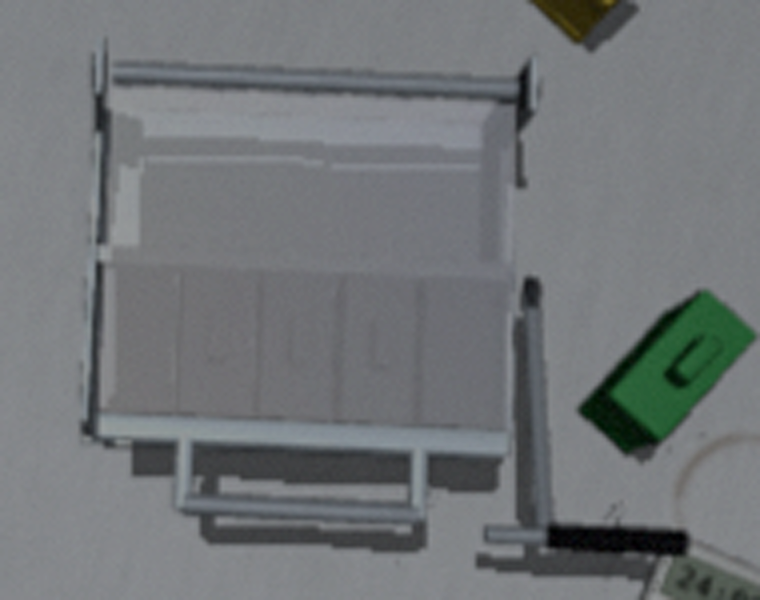

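View pics/s1.png

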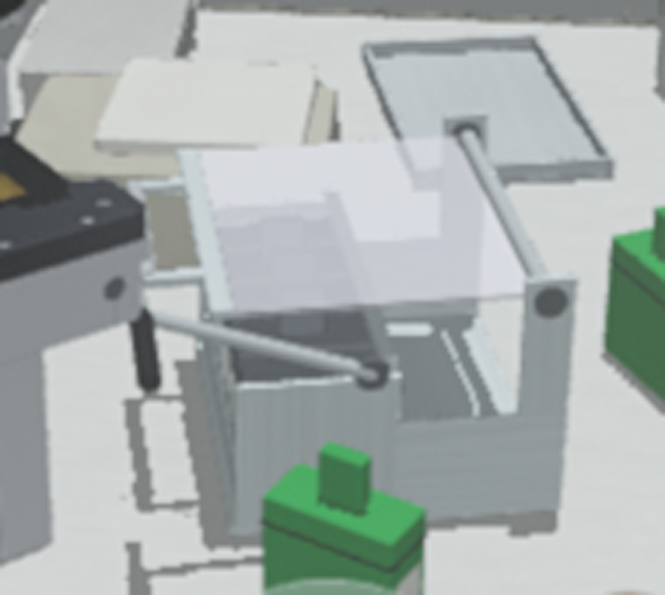

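Top crop: three faint fins in the middle slots at about (215,350), (295,345), (378,345), so three cases; bar runs (185,502)–(420,513), hinge rod (115,72)–(520,88), black peg (550,537)–(687,543). Side crop shows the folded stay and tray corners.

```bash
cat > h.py <<'E'
import numpy as np,cv2
from rig import arm,eyes
def ray(n,u,v,z):
    p=eyes.camera_params(n);f=240/np.tan(np.radians(p['vfov']/2));R,t=p['R'],p['t']
    d=R.T@[(u-p['cx'])/f,(v-p['cy'])/f,1];c=-R.T@t
    return c+d*(z-c[2])/d[2]
def proj(n,X):
    p=eyes.camera_params(n);f=240/np.tan(np.radians(p['vfov']/2));q=p['R']@np.asarray(X)+p['t']
    return q[:2]/q[2]*f+[p['cx'],p['cy']]
def rel(P,S=None):
    "shift in tool axes as share of 800 mm from the current pose to TCP target P"
    s=S or arm.state();return np.round(s['orientation'].T@(np.asarray(P)-s['ee_pos'])/.8,4)
E
python3 - <<'E'
from h import *
c=lambda x,y,z:ray("top",290+x/4,165+y/4,z)
for n,a in dict(barL=(185,502,.128),barR=(420,513,.128),hL=(115,72,.128),hR=(520,88,.128),peg0=(550,537,.127),peg1=(687,543,.127),stayH=(532,290,.095),rodend=(543,530,.125),f1=(215,350,.1),f2=(295,345,.1),f3=(378,345,.1)).items(): print(n,c(*a).round(4))
for u,v in((124,120),(234,123),(229,189),(119,184)):print("tray",ray("top",u,v,.016).round(4))
k=lambda x,y,z:ray("side",230+x/3.5,205+y/3.5,z)
print("s tray",[k(*a,.016).round(4) for a in((365,45),(540,40),(610,165),(425,178))])
print("s pegtip",k(152,385,.125),"stayH",k(373,375,.095), "hinge",k(550,300,.125))
print(arm.state()['joint_pos'].round(3))
E
```

```text
barL [ 0.3776 -0.2035  0.128 ]
barR [ 0.3746 -0.3072  0.128 ]
hL [ 0.5723 -0.1694  0.128 ]
hR [ 0.5678 -0.3533  0.128 ]
peg0 [ 0.3651 -0.3645  0.127 ]
peg1 [ 0.3636 -0.4247  0.127 ]
stayH [ 0.4803 -0.364   0.095 ]
rodend [ 0.3682 -0.3619  0.125 ]
f1 [ 0.4491 -0.2174  0.1   ]
f2 [ 0.4521 -0.2541  0.1   ]
f3 [ 0.4527 -0.2922  0.1   ]
tray [0.7287 0.2361 0.016 ]
tray [0.7257 0.0077 0.016 ]
tray [0.5857 0.0124 0.016 ]
tray [0.5926 0.237  0.016 ]
s tray [array([0.5967, 0.2344, 0.016 ]), array([0.7337, 0.223 , 0.016 ]), array([ 7.197e-01, -7.000e-04,  1.600e-02]), array([ 5.906e-01, -4.000e-04,  1.600e-02])]
s pegtip [ 0.36618397 -0.40469701  0.125     ] stayH [ 0.47832235 -0.364815    0.095     ] hinge [ 0.56819025 -0.35750259  0.125     ]
[ 1.064  0.629  0.038  1.518 -0.027  0.996 -0.02 ]
```

Rack origin ≈ (0.455, −0.258), yaw ≈ −0.027; tray centre ≈ (0.658, 0.122). Moving above the bar, jaws closing along rack x.

move_arm([
  [0.04, -0.045, 0.0, -0.09, 30],
  [0.1, -0.11, 0.0, -0.18, 30],
  [0.16, -0.18, 0.01, -0.3, 30],
  [0.22, -0.24, 0.016, -0.4, 30],
  [0.26, -0.29, 0.016, -0.5, 30],
  [0.289, -0.3225, 0.016, -0.6, 30],
  [0.289, -0.3225, 0.016, -0.702, 30],
  [0.289, -0.3225, 0.016, -0.702, 30],
  [0.289, -0.3225, 0.016, -0.702, 30],
  [0.289, -0.3225, 0.016, -0.702, 30],
], force=15)

```text
time: 1.1
ee_pos: [0.3761, -0.2567, 0.2006]
orientation: [[0.03, 1.0, -0.0], [1.0, -0.03, -0.0], [-0.0, -0.0, -1.0]]
force: [0.7, 0.0, 0.5]
grip_width: 0.0285
grasp_force: 0.0
```

move_arm([
  [0, 0, 0.04, 0, 30],
  [0, 0, 0.08, 0, 30],
  [0, 0, 0.104, 0, 30],
  [0, 0, 0.104, 0, 30],
  [0, 0, 0.104, 0, 4],
  [0, 0, 0.104, 0, 0],
  [0, 0, 0.104, 0, 0],
  [0, 0, 0.104, 0, 0],
])

```text
time: 1.9
ee_pos: [0.376, -0.2567, 0.1184]
orientation: [[0.028, 1.0, 0.0], [1.0, -0.028, -0.001], [-0.001, 0.0, -1.0]]
force: [-2.9, -0.6, 4.1]
grip_width: 0.0093
grasp_force: 15.0
```

move_arm([
  [0, 0.0006, -0.017, 0, 0],
  [0, 0.0024, -0.034, 0, 0],
  [0, 0.0054, -0.0508, 0, 0],
  [0, 0.0095, -0.0674, 0, 0],
  [0, 0.0148, -0.0836, 0, 0],
  [0, 0.0212, -0.0994, 0, 0],
  [0, 0.0287, -0.1147, 0, 0],
  [0, 0.0372, -0.1295, 0, 0],
  [0, 0.0468, -0.1436, 0, 0],
  [0, 0.0573, -0.157, 0, 0],
])

```text
time: 2.9
ee_pos: [0.4188, -0.2578, 0.2434]
orientation: [[0.029, 1.0, -0.006], [1.0, -0.029, -0.0], [-0.001, -0.006, -1.0]]
force: [-7.3, -2.5, 2.3]
grip_width: 0.0094
grasp_force: 15.0
```

move_arm([
  [0, 0.0114, -0.0127, 0, 0],
  [0, 0.0237, -0.0245, 0, 0],
  [0, 0.0368, -0.0354, 0, 0],
  [0, 0.0506, -0.0454, 0, 0],
  [0, 0.0651, -0.0544, 0, 0],
  [0, 0.0802, -0.0624, 0, 0],
  [0, 0.0958, -0.0693, 0, 0],
  [0, 0.1119, -0.0751, 0, 0],
  [0, 0.1283, -0.0797, 0, 0],
  [0, 0.145, -0.0832, 0, 0],
])

```text
time: 3.9
ee_pos: [0.5384, -0.2612, 0.3122]
orientation: [[0.028, 1.0, 0.002], [1.0, -0.028, -0.003], [-0.003, 0.002, -1.0]]
force: [-3.4, -1.2, 6.2]
grip_width: 0.0094
grasp_force: 15.0
```

move_arm([
  [0, 0.004, -0.0005, 0, 0],
  [0, 0.007, -0.001, 0, 0],
  [0, 0.007, -0.001, 0, 0],
  [0, 0.007, -0.001, 0, 0],
  [0, 0.007, -0.001, 0, 30],
  [0, 0.007, -0.001, 0, 30],
  [0, 0.007, -0.001, 0, 30],
  [0, 0.007, -0.03, 0, 30],
  [0, 0.007, -0.06, 0, 30],
  [0, 0.007, -0.06, 0, 30],
])

```text
time: 4.9
ee_pos: [0.5455, -0.2607, 0.3605]
orientation: [[0.027, 1.0, 0.005], [1.0, -0.027, -0.002], [-0.002, 0.006, -1.0]]
force: [0.3, -0.3, 0.0]
grip_width: 0.0281
grasp_force: 0.0
```

```bash
python3 - <<'E'
from h import *
im=eyes.snapshot("side")[:,:,::-1]; cv2.imwrite("pics/side1.png",im[100:400,180:480].repeat(2,0).repeat(2,1))
s=arm.state();print(s['ee_pos'],s['orientation'].round(4),s['joint_pos'].round(2))
E
```

```text
[ 0.54454024 -0.26047414  0.35870352] [[ 2.720e-02  9.996e-01  2.700e-03]
 [ 9.996e-01 -2.720e-02 -9.000e-04]
 [-8.000e-04  2.700e-03 -1.000e+00]] [ 0.59  0.45 -0.31  1.43  0.14  1.27  0.24]
```

View pics/side1.png

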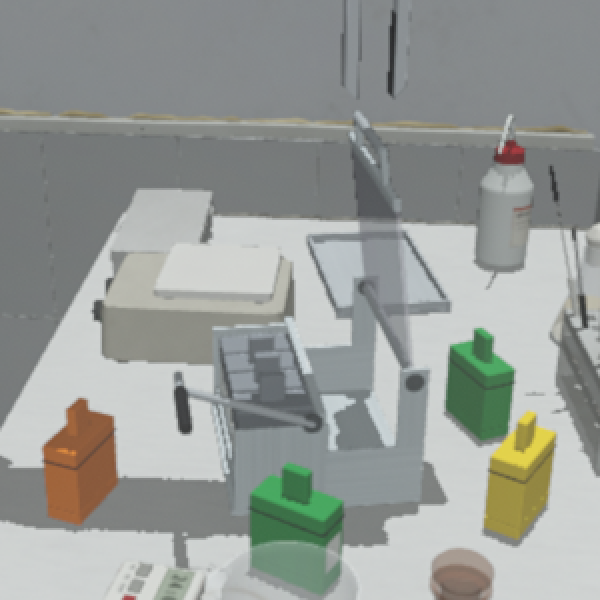

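Flap stands raised (around (380,220) in the crop), stay folded with peg at (183,405). Now to the peg.

move_arm([
  [-0.02, -0.05, 0, 0, 30],
  [-0.05, -0.1, 0, 0, 30],
  [-0.09, -0.15, 0.03, 0, 30],
  [-0.13, -0.2, 0.08, 0, 30],
  [-0.17, -0.221, 0.13, 0, 30],
  [-0.1835, -0.221, 0.18, 0, 30],
  [-0.1835, -0.221, 0.23, 0, 30],
  [-0.1835, -0.221, 0.27, 0, 30],
  [-0.1835, -0.221, 0.305, 0, 30],
  [-0.1835, -0.221, 0.305, 0, 30],
])

```text
time: 5.95
ee_pos: [0.36, -0.3995, 0.1093]
orientation: [[0.027, 1.0, -0.007], [1.0, -0.027, 0.007], [0.007, -0.007, -1.0]]
force: [-0.6, 0.3, -0.0]
grip_width: 0.0285
grasp_force: 0.0
```

move_arm([
  [0, 0, 0, 0, 10],
  [0, 0, 0, 0, 0],
  [0, 0, 0, 0, 0],
  [0, 0, 0, 0, 0],
])

```text
time: 6.35
ee_pos: [0.3641, -0.4031, 0.115]
orientation: [[0.027, 1.0, 0.003], [1.0, -0.027, -0.002], [-0.002, 0.003, -1.0]]
force: [1.1, 0.3, 0.7]
grip_width: 0.0118
grasp_force: 15.0
```

move_arm([
  [0, 0.0044, -0.0143, 0, 0],
  [0, 0.0103, -0.0281, 0, 0],
  [0, 0.0175, -0.0413, 0, 0],
  [0, 0.0259, -0.0537, 0, 0],
  [0, 0.0356, -0.0651, 0, 0],
  [0, 0.0463, -0.0756, 0, 0],
  [0, 0.0581, -0.0849, 0, 0],
  [0, 0.0707, -0.093, 0, 0],
  [0, 0.0841, -0.0998, 0, 0],
  [0, 0.098, -0.1052, 0, 0],
])

```text
time: 7.35
ee_pos: [0.4421, -0.4029, 0.1958]
orientation: [[0.026, 1.0, -0.001], [1.0, -0.026, 0.003], [0.003, -0.001, -1.0]]
force: [5.7, -1.7, -20.7]
grip_width: 0.0114
grasp_force: 15.0
```

move_arm([
  [0, 0.0144, -0.004, 0, 0],
  [0, 0.0292, -0.0066, 0, 0],
  [0, 0.0442, -0.0076, 0, 0],
  [0, 0.0592, -0.0072, 0, 0],
  [0, 0.074, -0.0053, 0, 0],
  [0, 0.0886, -0.0018, 0, 0],
  [0, 0.1028, 0.003, 0, 0],
  [0, 0.1165, 0.0092, 0, 0],
  [0, 0.1256, 0.0144, 0, 0],
  [0, 0.128, 0.016, 0, 0],
])

```text
time: 8.35
ee_pos: [0.5429, -0.4064, 0.1859]
orientation: [[0.027, 1.0, -0.004], [1.0, -0.027, 0.002], [0.001, -0.004, -1.0]]
force: [-10.6, 6.0, 2.1]
grip_width: 0.0112
grasp_force: 15.0
```

```bash
python3 - <<'E'
from h import *
im=eyes.snapshot("side")[:,:,::-1]; cv2.imwrite("pics/side2.png",im[100:400,180:480].repeat(2,0).repeat(2,1))
s=arm.state();print(s['ee_pos'],s['force'],s['grip_width'])
E
```

```text
[ 0.542702   -0.40630271  0.18608363] [-6.62573414  5.59509774 -3.70552794] 0.011536180772151907
```

View pics/side2.png

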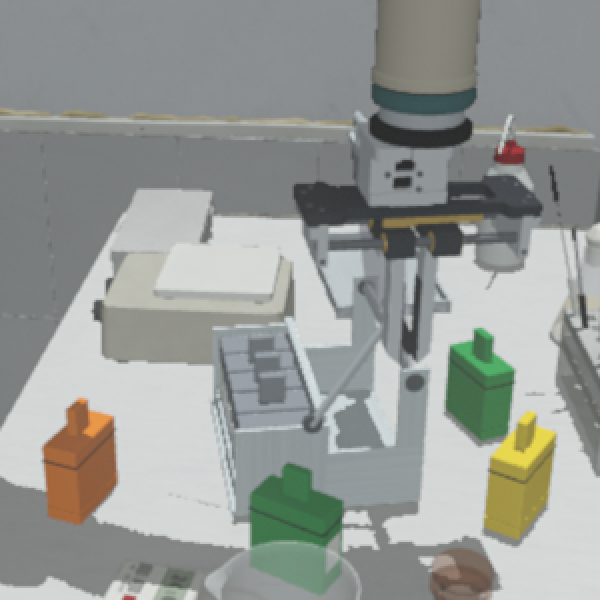

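Stay is set (rod from (313,423) up to (380,325)), estimated 1.87 rad. Release, retreat, and turn for the cases.

move_arm([
  [0, 0, 0, 0, 30],
  [0, 0, 0, 0, 30],
  [0, 0, 0, 0, 30],
  [0, 0, -0.05, 0, 30],
  [0, 0, -0.1, 0, 30],
  [-0.02, 0, -0.14, 0, 30],
  [-0.06, -0.03, -0.14, 0.0, 30],
  [-0.1, -0.08, -0.12, 0.09, 30],
  [-0.14, -0.14, -0.1, 0.18, 30],
  [-0.18, -0.19, -0.1, 0.27, 30],
])

```text
time: 9.4
ee_pos: [0.3985, -0.5399, 0.266]
orientation: [[0.441, 0.898, 0.001], [0.898, -0.441, -0.001], [-0.001, 0.002, -1.0]]
force: [1.0, -1.1, 0.0]
grip_width: 0.0283
grasp_force: 0.0
```

move_arm([
  [0, -0.05, 0, 0.09, 30],
  [0, -0.1, 0, 0.18, 30],
  [0, -0.15, 0, 0.27, 30],
  [0, -0.15, 0, 0.36, 30],
  [0, -0.15, 0, 0.45, 30],
  [0, -0.15, 0, 0.54, 30],
  [0, -0.15, 0, 0.63, 30],
  [0, -0.15, 0, 0.73, 30],
  [0, -0.15, 0, 0.73, 30],
])

```text
time: 10.3
ee_pos: [0.2925, -0.4877, 0.2673]
orientation: [[1.0, -0.028, 0.002], [-0.028, -1.0, -0.004], [0.002, 0.004, -1.0]]
force: [0.1, 0.8, 0.7]
grip_width: 0.0286
grasp_force: 0.0
```

```bash
python3 - <<'E'
from h import *
im=eyes.snapshot("top")[:,:,::-1]
t=cv2.convertScaleAbs(cv2.resize(im[165:315,290:480],None,fx=4,fy=4,interpolation=cv2.INTER_CUBIC),alpha=1.5)
cv2.imwrite("pics/t2.png",t)
s=arm.state();print(s['ee_pos'],s['orientation'].round(3),s['joint_pos'].round(2))
E
```

```text
[ 0.2923457  -0.48737827  0.26707895] [[ 1.    -0.025  0.002]
 [-0.024 -1.    -0.003]
 [ 0.002  0.003 -1.   ]] [ 0.87  0.46  0.17  1.69 -0.09  1.   -0.53]
```

View pics/t2.png

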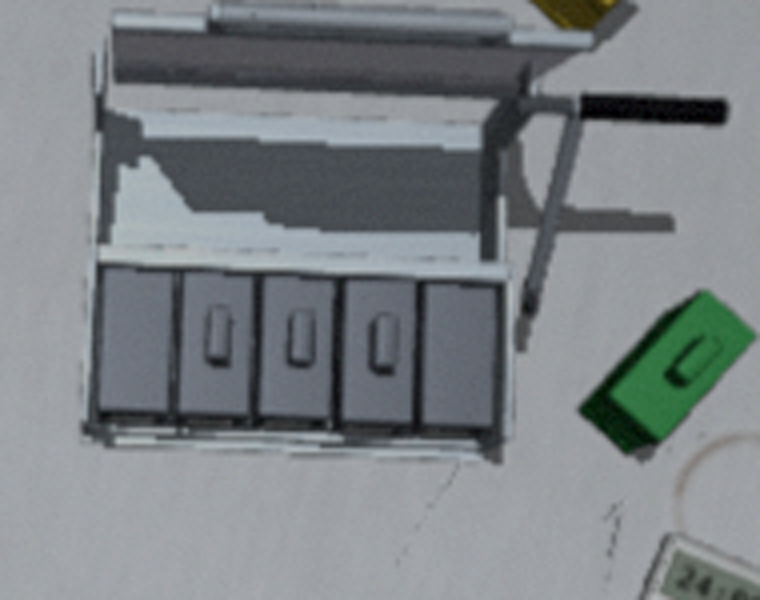

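All set: flap up, stay set; fin tops at crop (219,331), (302,334), (386,339).

```bash
python3 - <<'E'
from h import *
for x,y in((219,331),(302,334),(386,339)): print(ray("top",290+x/4,165+y/4,.108).round(4))
print(rel([.453,-.2925,.17]))
print(ray("top",290+590/4,165+108/4,.195),"peg in")
E
```

```text
[ 0.4569 -0.2188  0.108 ]
[ 0.4561 -0.2566  0.108 ]
[ 0.4545 -0.2949  0.108 ]
[ 0.1946 -0.2488  0.1209]
[ 0.54262649 -0.37004413  0.195     ] peg in
```

move_arm([
  [0.03, -0.04, 0, 0, 30],
  [0.07, -0.09, 0, 0, 30],
  [0.11, -0.14, 0, 0, 30],
  [0.15, -0.19, 0.03, 0, 30],
  [0.18, -0.23, 0.06, 0, 30],
  [0.1965, -0.2457, 0.1, 0, 30],
  [0.1965, -0.2457, 0.14, 0, 30],
  [0.1965, -0.2457, 0.18, 0, 30],
  [0.1965, -0.2457, 0.2, 0, 30],
  [0.1965, -0.2457, 0.216, 0, 30],
])

```text
time: 11.35
ee_pos: [0.4545, -0.2942, 0.0922]
orientation: [[1.0, -0.024, 0.001], [-0.024, -1.0, 0.0], [0.001, -0.0, -1.0]]
force: [-0.5, -0.4, -0.7]
grip_width: 0.0284
grasp_force: 0.0
```

move_arm([
  [0, 0, 0, 0, 30],
  [0, 0, 0, 0, 10],
  [0, 0, 0, 0, 0],
  [0, 0, 0, 0, 0],
  [0, 0, 0, 0, 0],
], force=10)

```text
time: 11.85
ee_pos: [0.4548, -0.2936, 0.0939]
orientation: [[1.0, -0.027, 0.002], [-0.027, -1.0, 0.0], [0.002, -0.0, -1.0]]
force: [0.5, 2.0, 4.1]
grip_width: 0.0103
grasp_force: 10.0
```

move_arm([
  [-0.0058, 0, -0.0021, 0, 0],
  [-0.0116, 0, -0.0039, 0, 0],
  [-0.0175, 0, -0.0055, 0, 0],
  [-0.0235, 0, -0.0067, 0, 0],
  [-0.0295, 0, -0.0076, 0, 0],
  [-0.0356, 0, -0.0082, 0, 0],
  [-0.0418, 0, -0.0085, 0, 0],
  [-0.0418, 0, -0.0085, 0, 0],
  [-0.0418, 0, -0.0085, 0, 0],
])

```text
time: 12.75
ee_pos: [0.4191, -0.293, 0.0995]
orientation: [[1.0, -0.028, -0.002], [-0.028, -1.0, 0.001], [-0.002, -0.001, -1.0]]
force: [0.0, 3.4, 1.1]
grip_width: 0.0102
grasp_force: 10.0
```

```bash
python3 - <<'E'
from h import *
im=eyes.snapshot("side")[:,:,::-1]; cv2.imwrite("pics/side3.png",im[180:380,230:430].repeat(3,0).repeat(3,1))
s=arm.state();print(s['ee_pos'],s['force'],s['grip_width'])
E
```

```text
[ 0.41917086 -0.29297181  0.0994654 ] [-0.49237267  2.66626479  0.56808426] 0.010370942372799733
```

View pics/side3.png

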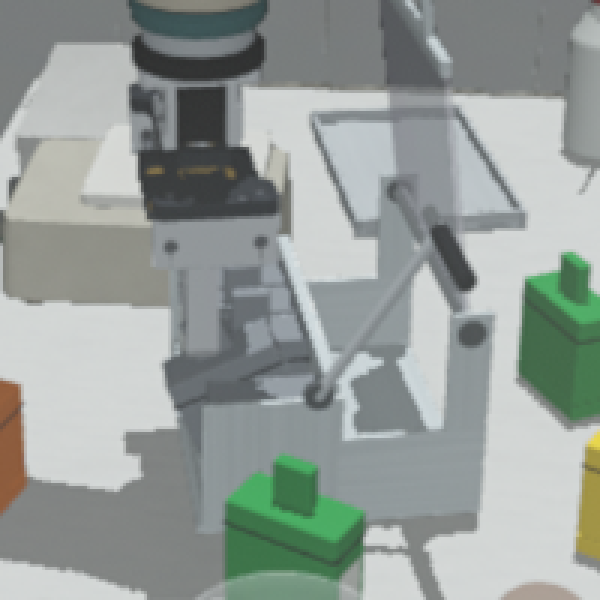

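Case tilts cleanly (top around (230,365)). Draw with a firm grip.

move_arm([
  [0, 0, 0, 0, 0],
  [-0.005, 0, -0.0137, 0, 0],
  [-0.0111, 0, -0.0305, 0, 0],
  [-0.0167, 0, -0.0458, 0, 0],
  [-0.0223, 0, -0.061, 0, 0],
  [-0.0279, 0, -0.0763, 0, 0],
  [-0.0334, 0, -0.0916, 0, 0],
  [-0.0416, 0, -0.114, 0, 0],
  [-0.05, 0, -0.137, 0, 0],
  [-0.0557, 0, -0.1526, 0, 0],
], force=30)

```text
time: 13.8
ee_pos: [0.3756, -0.2927, 0.2237]
orientation: [[1.0, -0.028, 0.001], [-0.028, -1.0, -0.001], [0.002, 0.001, -1.0]]
force: [0.1, -0.3, -2.0]
grip_width: 0.0101
grasp_force: 30.0
```

```bash
python3 - <<'E'
from h import *
im=eyes.snapshot("side")[:,:,::-1]; t=eyes.snapshot("top")[:,:,::-1]
a=im[150:350,200:400].repeat(2,0).repeat(2,1); b=t[90:290,100:300].repeat(2,0).repeat(2,1)
cv2.imwrite("pics/mix4.png",np.hstack([a,cv2.convertScaleAbs(b,alpha=1.4)]))
s=arm.state();print(s['ee_pos'],s['force'],s['grip_width'],s['joint_pos'].round(2))
E
```

```text
[ 0.37622198 -0.2930637   0.22384911] [ 0.04861457  0.33530644 -1.07642601] 0.009766961213725823 [ 0.51  0.37  0.13  1.98 -0.06  0.79 -0.93]
```

View pics/mix4.png

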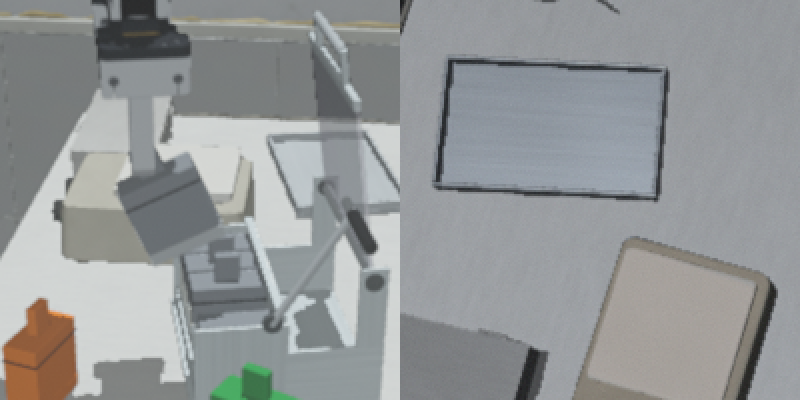

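Case is out and held tilted about 0.35 rad; tray unmoved (corners at top px ≈ (123,119), (234,123), (229,189), (117,184)). Carry it to the +y end of the tray.

move_arm([
  [0, -0.02, -0.03, 0, 0],
  [0, -0.06, -0.045, 0, 0],
  [0, -0.11, -0.045, 0, 0],
  [0, -0.16, -0.045, 0, 0],
  [0, -0.21, -0.045, 0, 0],
  [0, -0.26, -0.045, 0, 0],
  [0, -0.31, -0.045, 0, 0],
  [0.02, -0.36, -0.045, 0, 0],
  [0.05, -0.4, -0.045, 0, 0],
  [0.09, -0.44, -0.045, 0, 0],
])

```text
time: 14.9
ee_pos: [0.4571, 0.0596, 0.2575]
orientation: [[1.0, -0.026, -0.001], [-0.026, -1.0, -0.0], [-0.001, 0.0, -1.0]]
force: [1.5, -1.0, -1.0]
grip_width: 0.0101
grasp_force: 30.0
```

move_arm([
  [0.05, -0.03, 0, 0, 0],
  [0.09, -0.07, 0, 0, 0],
  [0.13, -0.11, 0, 0, 0],
  [0.17, -0.145, 0, 0, 0],
  [0.2, -0.166, 0, 0, 0],
  [0.2045, -0.166, 0.03, 0, 0],
  [0.2045, -0.166, 0.07, 0, 0],
  [0.2045, -0.166, 0.11, 0, 0],
  [0.2045, -0.166, 0.14, 0, 0],
  [0.2045, -0.166, 0.15, 0, 0],
])

```text
time: 15.9
ee_pos: [0.6223, 0.1856, 0.1339]
orientation: [[1.0, -0.027, -0.007], [-0.027, -1.0, -0.002], [-0.006, 0.002, -1.0]]
force: [-1.1, -0.5, -1.3]
grip_width: 0.0095
grasp_force: 30.0
```

```bash
python3 - <<'E'
from h import *
im=eyes.snapshot("side")[:,:,::-1]; t=eyes.snapshot("top")[:,:,::-1]
a=im[150:350,270:470].repeat(2,0).repeat(2,1); b=t[90:290,80:280].repeat(2,0).repeat(2,1)
cv2.imwrite("pics/mix5.png",np.hstack([a,cv2.convertScaleAbs(b,alpha=1.4)]))
s=arm.state();print(s['ee_pos'],s['orientation'].round(3),s['force'],s['grip_width'],s['joint_pos'].round(2))
E
```

```text
[0.62374022 0.18600716 0.1361574 ] [[ 1.    -0.027 -0.003]
 [-0.027 -1.    -0.001]
 [-0.003  0.001 -1.   ]] [ 0.45505705  0.54891252 -1.67636587] 0.009887332709651614 [-0.31  0.71 -0.05  1.58  0.04  0.85 -1.97]
```

View pics/mix5.png

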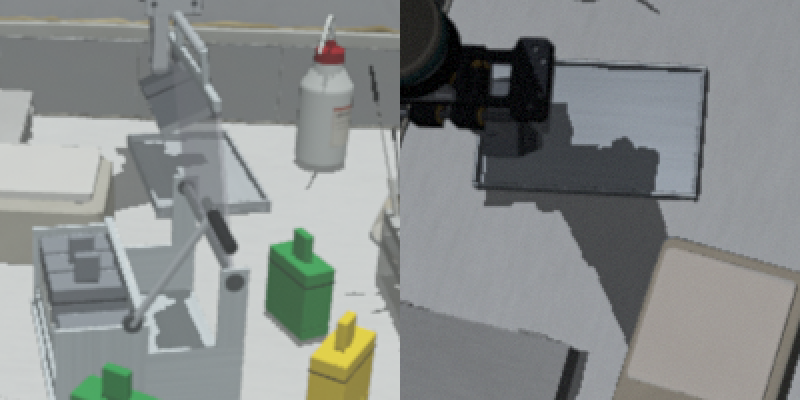

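move_arm([
  [0, 0, 0.015, 0, 0],
  [0, 0, 0.03, 0, 0],
  [0, 0, 0.04, 0, 0],
  [0, 0, 0.045, 0, 0],
  [0, 0, 0.048, 0, 0],
  [0, 0, 0.048, 0, 0],
  [0, 0, 0.048, 0, 0],
])

```text
time: 16.7
ee_pos: [0.625, 0.1863, 0.0998]
orientation: [[1.0, -0.027, 0.001], [-0.027, -1.0, 0.0], [0.001, -0.0, -1.0]]
force: [-0.3, 1.4, -1.7]
grip_width: 0.0098
grasp_force: 30.0
```

move_arm([
  [0, 0, 0.003, 0, 0],
  [0, 0, 0.003, 0, 0],
  [0.0062, 0, 0.0033, 0, 0],
  [0.0123, 0, 0.004, 0, 0],
  [0.0183, 0, 0.0048, 0, 0],
  [0.0243, 0, 0.006, 0, 0],
  [0.0302, 0, 0.0076, 0, 0],
  [0.036, 0, 0.0094, 0, 0],
  [0.0418, 0, 0.0112, 0, 0],
  [0.0418, 0, 0.0112, 0, 0],
], force=6)

```text
time: 17.7
ee_pos: [0.66, 0.1854, 0.0908]
orientation: [[1.0, -0.028, 0.003], [-0.028, -1.0, 0.001], [0.003, -0.001, -1.0]]
force: [2.6, -0.4, 4.0]
grip_width: 0.0101
grasp_force: 6.0
```

move_arm([
  [0, 0, 0, 0, 10],
  [0, 0, 0, 0, 25],
  [0, 0, 0, 0, 30],
  [0, 0, -0.02, 0, 30],
  [0, 0, -0.05, 0, 30],
  [-0.02, 0, -0.1, 0, 30],
  [-0.06, 0, -0.15, 0, 30],
  [-0.12, 0.03, -0.2, 0, 30],
  [-0.18, 0.08, -0.2, 0, 30],
  [-0.23, 0.14, -0.2, 0, 30],
])

```text
time: 18.7
ee_pos: [0.4974, 0.1065, 0.2511]
orientation: [[1.0, -0.024, 0.003], [-0.024, -1.0, 0.001], [0.003, -0.001, -1.0]]
force: [1.0, -0.9, 0.0]
grip_width: 0.0287
grasp_force: 0.0
```

```bash
python3 - <<'E'
from h import *
im=eyes.snapshot("side")[:,:,::-1]; t=eyes.snapshot("top")[:,:,::-1]
a=im[150:350,270:470].repeat(2,0).repeat(2,1); b=t[90:290,80:280].repeat(2,0).repeat(2,1)
cv2.imwrite("pics/mix6.png",np.hstack([a,cv2.convertScaleAbs(b,alpha=1.4)]))
s=arm.state();print(s['ee_pos'],s['orientation'].round(3),s['force'],s['grip_width'],s['joint_pos'].round(2))
E
```

```text
[0.49296287 0.10037561 0.24982528] [[ 0.999 -0.032 -0.005]
 [-0.032 -0.999 -0.004]
 [-0.005  0.004 -1.   ]] [ 0.08685432 -0.13893437 -0.216228  ] 0.027750775156713682 [-0.22  0.38 -0.05  1.87  0.03  0.9  -1.89]
```

View pics/mix6.png

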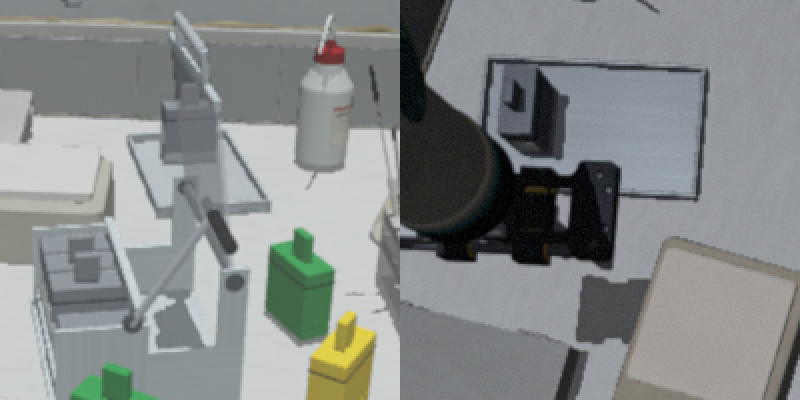

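Case 1 stands upright in the tray (top view crop (520,95)). Settle in front of the rack, then plan the next from a fresh reading.

move_arm([
  [-0.03, 0.03, 0, 0, 30],
  [-0.06, 0.08, 0, 0, 30],
  [-0.08, 0.13, 0, 0, 30],
  [-0.08, 0.18, 0, 0, 30],
  [-0.08, 0.23, 0, 0, 30],
  [-0.08, 0.28, 0, 0, 30],
  [-0.06, 0.33, 0, 0, 30],
  [-0.04, 0.38, 0, 0, 30],
  [-0.03, 0.41, 0, 0, 30],
  [-0.03, 0.41, 0, 0, 30],
])

```text
time: 19.8
ee_pos: [0.4665, -0.2254, 0.2492]
orientation: [[0.999, -0.033, 0.001], [-0.033, -0.999, -0.002], [0.001, 0.002, -1.0]]
force: [-0.1, 1.0, -1.1]
grip_width: 0.0282
grasp_force: 0.0
```

move_arm([
  [0, 0, 0.01, 0, 30],
  [0, 0, 0.04, 0, 30],
  [0, 0, 0.06, 0, 30],
  [0, 0, 0.06, 0, 30],
  [0, 0, 0.06, 0, 30],
])

```text
time: 20.3
ee_pos: [0.4659, -0.2199, 0.201]
orientation: [[1.0, -0.025, -0.001], [-0.025, -1.0, 0.001], [-0.001, -0.001, -1.0]]
force: [-0.1, -0.0, -0.2]
grip_width: 0.028
grasp_force: 0.0
```

```bash
python3 - <<'E'
from h import *
s=arm.state();print(s['ee_pos'],s['orientation'].round(3),rel([.456,-.2566,.094],s))
E
```

```text
[ 0.46591373 -0.21993221  0.20100809] [[ 1.    -0.025 -0.001]
 [-0.025 -1.     0.001]
 [-0.001 -0.001 -1.   ]] [-0.0111  0.0462  0.1337]
```

Directly over the left fin; take this one now.

move_arm([
  [-0.011, -0.001, 0, 0, 30],
  [-0.011, -0.001, 0.04, 0, 30],
  [-0.011, -0.001, 0.08, 0, 30],
  [-0.011, -0.001, 0.11, 0, 30],
  [-0.011, -0.001, 0.1337, 0, 30],
  [-0.011, -0.001, 0.1337, 0, 30],
  [-0.011, -0.001, 0.1337, 0, 10],
  [-0.011, -0.001, 0.1337, 0, 0],
  [-0.011, -0.001, 0.1337, 0, 0],
  [-0.011, -0.001, 0.1337, 0, 0],
], force=10)

```text
time: 21.3
ee_pos: [0.4581, -0.2195, 0.0951]
orientation: [[1.0, -0.027, 0.002], [-0.027, -1.0, 0.0], [0.002, -0.001, -1.0]]
force: [0.4, 2.5, 6.5]
grip_width: 0.0103
grasp_force: 10.1
```

move_arm([
  [-0.0058, 0, -0.0021, 0, 0],
  [-0.0116, 0, -0.0039, 0, 0],
  [-0.0175, 0, -0.0055, 0, 0],
  [-0.0235, 0, -0.0067, 0, 0],
  [-0.0295, 0, -0.0076, 0, 0],
  [-0.0356, 0, -0.0082, 0, 0],
  [-0.0418, 0, -0.0085, 0, 0],
  [-0.0418, 0, -0.0085, 0, 0],
  [-0.0418, 0, -0.0085, 0, 0],
])

```text
time: 22.2
ee_pos: [0.423, -0.2192, 0.1007]
orientation: [[1.0, -0.028, -0.001], [-0.028, -1.0, 0.001], [-0.001, -0.001, -1.0]]
force: [1.1, 3.9, 4.9]
grip_width: 0.0109
grasp_force: 10.0
```

move_arm([
  [0, 0, 0, 0, 0],
  [-0.005, 0, -0.0137, 0, 0],
  [-0.0111, 0, -0.0305, 0, 0],
  [-0.0167, 0, -0.0458, 0, 0],
  [-0.0223, 0, -0.061, 0, 0],
  [-0.0279, 0, -0.0763, 0, 0],
  [-0.0334, 0, -0.0916, 0, 0],
  [-0.0416, 0, -0.114, 0, 0],
  [-0.05, 0, -0.137, 0, 0],
  [-0.0557, 0, -0.1526, 0, 0],
], force=30)

```text
time: 23.2
ee_pos: [0.3788, -0.219, 0.2246]
orientation: [[1.0, -0.028, 0.001], [-0.028, -1.0, -0.001], [0.001, 0.001, -1.0]]
force: [0.3, -0.8, -2.1]
grip_width: 0.0101
grasp_force: 30.0
```

```bash
cat > tray.py <<'E'
from h import *
t=eyes.snapshot("top")[:,:,::-1]; s=arm.state()
# bright bluish tray floor: fit rectangle
r=t[90:220,90:270]; h=cv2.cvtColor(r,cv2.COLOR_BGR2HSV)
d=r[:,:,0].astype(int)-r[:,:,2]; m=((d>14)&(r[:,:,0]>100)).astype(np.uint8)*255
m=cv2.morphologyEx(m,cv2.MORPH_OPEN,np.ones((3,3)))
k=max(cv2.findContours(m,cv2.RETR_EXTERNAL,cv2.CHAIN_APPROX_NONE)[0],key=cv2.contourArea)
w=np.array([ray("top",*p,.004)[:2] for p in k[:,0]+[90,90]]).astype(np.float32)
b=cv2.minAreaRect(w);print("floor",b[0],b[1],b[2],"bounds",w.min(0),w.max(0))
print(s['ee_pos'],s['orientation'].round(3)[:,0],s['force'].round(1),s['grip_width'])
E
python3 tray.py; python3 - <<'E'
import cv2
from h import *
t=cv2.imread('pics/top0.png'); print(t[150,170],t[150,260],t[140,150])
E
```

```text
[103  98  91] [102  99  97] [102  97  92]Traceback (most recent call last):
  File "tray.py", line 7, in <module>
    k=max(cv2.findContours(m,cv2.RETR_EXTERNAL,cv2.CHAIN_APPROX_NONE)[0],key=cv2.contourArea)
ValueError: max() iterable argument is empty
```

```bash
sed -i 's/^d=.*/r=cv2.GaussianBlur(r,(5,5),0);d=r[:,:,0].astype(int)-r[:,:,2]; m=(d>8).astype(np.uint8)*255/' tray.py; python3 tray.py
```

```text
floor (0.6618753671646118, 0.12737655639648438) (0.2207905650138855, 0.13231739401817322) 87.98768615722656 bounds [0.5926716  0.01522136] [0.72905654 0.23883493]
[ 0.3794383  -0.21935205  0.22484446] [ 1.    -0.029  0.003] [-0.3  0.6 -1.3] 0.009795015914758589
```

move_arm([
  [0, -0.02, -0.03, 0, 0],
  [0, -0.06, -0.045, 0, 0],
  [0, -0.11, -0.045, 0, 0],
  [0, -0.16, -0.045, 0, 0],
  [0, -0.21, -0.045, 0, 0],
  [0, -0.26, -0.045, 0, 0],
  [0.03, -0.3, -0.045, 0, 0],
  [0.07, -0.34, -0.045, 0, 0],
  [0.11, -0.37, -0.045, 0, 0],
  [0.15, -0.4, -0.045, 0, 0],
])

```text
time: 24.3
ee_pos: [0.509, 0.0995, 0.2583]
orientation: [[1.0, -0.027, -0.0], [-0.027, -1.0, -0.0], [-0.0, 0.0, -1.0]]
force: [-0.0, -0.5, -0.7]
grip_width: 0.0102
grasp_force: 30.0
```

move_arm([
  [0.05, -0.02, 0, 0, 0],
  [0.1, -0.03, 0, 0, 0],
  [0.14, -0.035, 0, 0, 0],
  [0.145, -0.035, 0.03, 0, 0],
  [0.145, -0.035, 0.08, 0, 0],
  [0.145, -0.035, 0.12, 0, 0],
  [0.145, -0.035, 0.15, 0, 0],
  [0.145, -0.035, 0.15, 0, 0],
  [0.145, -0.035, 0.15, 0, 0],
])

```text
time: 25.2
ee_pos: [0.6247, 0.123, 0.1386]
orientation: [[1.0, -0.028, -0.001], [-0.028, -1.0, -0.0], [-0.001, 0.0, -1.0]]
force: [-0.4, 0.2, -1.2]
grip_width: 0.0093
grasp_force: 30.0
```

```bash
python3 - <<'E'
from h import *
s=arm.state();print(s['ee_pos'],s['orientation'].round(3)[:,0],rel([.627,.121,.0985],s))
E
```

```text
[0.62474804 0.1230479  0.13859677] [ 1.    -0.028 -0.001] [0.0029 0.0025 0.0501]
```

move_arm([
  [0.003, 0.0025, 0.02, 0, 0],
  [0.003, 0.0025, 0.035, 0, 0],
  [0.003, 0.0025, 0.045, 0, 0],
  [0.003, 0.0025, 0.05, 0, 0],
  [0.003, 0.0025, 0.0515, 0, 0],
  [0.003, 0.0025, 0.0515, 0, 0],
])

```text
time: 25.8
ee_pos: [0.6267, 0.1211, 0.0986]
orientation: [[1.0, -0.027, -0.0], [-0.027, -1.0, -0.0], [-0.0, 0.0, -1.0]]
force: [-1.5, -1.0, 5.6]
grip_width: 0.0094
grasp_force: 30.0
```

move_arm([
  [0, 0, 0, 0, 0],
  [0.0062, 0, 0.0003, 0, 0],
  [0.0123, 0, 0.001, 0, 0],
  [0.0183, 0, 0.0018, 0, 0],
  [0.0243, 0, 0.003, 0, 0],
  [0.0302, 0, 0.0046, 0, 0],
  [0.036, 0, 0.0064, 0, 0],
  [0.0418, 0, 0.0082, 0, 0],
  [0.0418, 0, 0.0082, 0, 0],
], force=6)

```text
time: 26.7
ee_pos: [0.6616, 0.1201, 0.0908]
orientation: [[1.0, -0.028, 0.001], [-0.028, -1.0, 0.0], [0.001, -0.0, -1.0]]
force: [2.1, -0.8, 3.1]
grip_width: 0.0097
grasp_force: 6.0
```

move_arm([
  [0, 0, 0, 0, 10],
  [0, 0, 0, 0, 25],
  [0, 0, 0, 0, 30],
  [0, 0, -0.02, 0, 30],
  [0, 0, -0.05, 0, 30],
  [-0.02, 0, -0.1, 0, 30],
  [-0.06, 0, -0.15, 0, 30],
  [-0.12, 0.03, -0.2, 0, 30],
  [-0.18, 0.08, -0.2, 0, 30],
  [-0.23, 0.14, -0.2, 0, 30],
])

```text
time: 27.7
ee_pos: [0.5, 0.0417, 0.2517]
orientation: [[1.0, -0.024, 0.003], [-0.024, -1.0, 0.001], [0.003, -0.001, -1.0]]
force: [0.7, -0.6, -0.2]
grip_width: 0.0283
grasp_force: 0.0
```

move_arm([
  [-0.03, 0.05, 0, 0, 30],
  [-0.06, 0.1, 0, 0, 30],
  [-0.08, 0.15, 0, 0, 30],
  [-0.08, 0.2, 0, 0, 30],
  [-0.08, 0.25, 0, 0, 30],
  [-0.06, 0.3, 0, 0, 30],
  [-0.04, 0.34, 0, 0, 30],
  [-0.03, 0.36, 0, 0, 30],
  [-0.03, 0.36, 0, 0, 30],
  [-0.03, 0.36, 0, 0, 30],
])

```text
time: 28.7
ee_pos: [0.4689, -0.2454, 0.2496]
orientation: [[1.0, -0.027, -0.0], [-0.027, -1.0, 0.001], [-0.001, -0.001, -1.0]]
force: [-0.4, 0.8, -0.7]
grip_width: 0.0282
grasp_force: 0.0
```

```bash
python3 tray.py;  python3 - <<'E'
from h import *
im=eyes.snapshot("side")[:,:,::-1]; t=eyes.snapshot("top")[:,:,::-1]
a=im[150:350,230:430].repeat(2,0).repeat(2,1); b=t[90:290,80:280].repeat(2,0).repeat(2,1)
cv2.imwrite("pics/mix7.png",np.hstack([a,cv2.convertScaleAbs(b,alpha=1.4)]))
s=arm.state();print(rel([.4558,-.2566,.094],s))
E
```

```text
floor (0.6616353988647461, 0.12734919786453247) (0.22127912938594818, 0.13193340599536896) 87.95083618164062 bounds [0.5924745  0.01522136] [0.72908777 0.23898166]
[ 0.46888066 -0.24477176  0.24960337] [ 1.    -0.026 -0.001] [0.3 0.3 0.9] 0.027634168586328445
[-0.0162  0.0154  0.1946]
```

View pics/mix7.png

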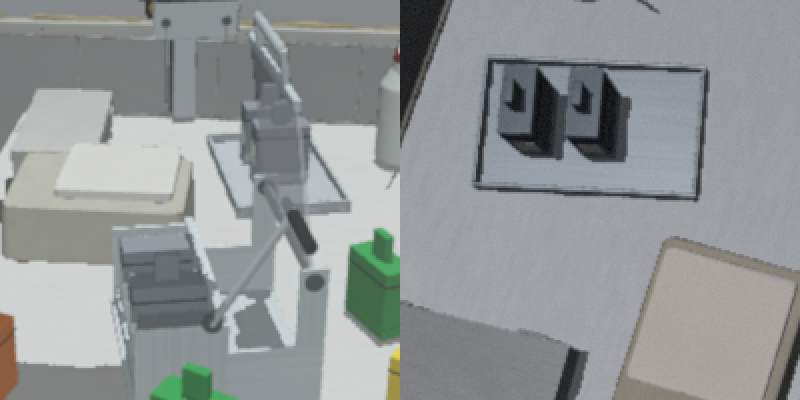

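Two cases stand in the tray (crop (520,95), (590,95)); the middle case is left in the rack.

move_arm([
  [-0.016, 0.0152, 0.02, 0, 30],
  [-0.016, 0.0152, 0.06, 0, 30],
  [-0.016, 0.0152, 0.1, 0, 30],
  [-0.016, 0.0152, 0.14, 0, 30],
  [-0.016, 0.0152, 0.175, 0, 30],
  [-0.016, 0.0152, 0.1946, 0, 30],
  [-0.016, 0.0152, 0.1946, 0, 30],
  [-0.016, 0.0152, 0.1946, 0, 10],
  [-0.016, 0.0152, 0.1946, 0, 0],
  [-0.016, 0.0152, 0.1946, 0, 0],
], force=10)

```text
time: 29.85
ee_pos: [0.4571, -0.2573, 0.0949]
orientation: [[1.0, -0.027, 0.002], [-0.027, -1.0, 0.0], [0.002, -0.0, -1.0]]
force: [0.2, 2.5, 2.3]
grip_width: 0.0105
grasp_force: 10.0
```

move_arm([
  [0, 0, 0, 0, 0],
  [-0.0058, 0, -0.0021, 0, 0],
  [-0.0116, 0, -0.0039, 0, 0],
  [-0.0175, 0, -0.0055, 0, 0],
  [-0.0235, 0, -0.0067, 0, 0],
  [-0.0295, 0, -0.0076, 0, 0],
  [-0.0356, 0, -0.0082, 0, 0],
  [-0.0418, 0, -0.0085, 0, 0],
  [-0.0418, 0, -0.0085, 0, 0],
  [-0.0418, 0, -0.0085, 0, 0],
])

```text
time: 30.85
ee_pos: [0.4222, -0.2571, 0.1005]
orientation: [[1.0, -0.028, -0.001], [-0.028, -1.0, 0.0], [-0.001, -0.0, -1.0]]
force: [0.2, 4.4, 4.4]
grip_width: 0.0103
grasp_force: 10.0
```

move_arm([
  [0, 0, 0, 0, 0],
  [-0.005, 0, -0.0137, 0, 0],
  [-0.0111, 0, -0.0305, 0, 0],
  [-0.0167, 0, -0.0458, 0, 0],
  [-0.0223, 0, -0.061, 0, 0],
  [-0.0279, 0, -0.0763, 0, 0],
  [-0.0334, 0, -0.0916, 0, 0],
  [-0.0416, 0, -0.114, 0, 0],
  [-0.05, 0, -0.137, 0, 0],
  [-0.0557, 0, -0.1526, 0, 0],
], force=30)

```text
time: 31.85
ee_pos: [0.3777, -0.2568, 0.2244]
orientation: [[1.0, -0.028, 0.001], [-0.028, -1.0, -0.001], [0.001, 0.001, -1.0]]
force: [0.5, -0.5, -3.6]
grip_width: 0.0101
grasp_force: 30.0
```

```bash
python3 tray.py
```

```text
floor (0.6614262461662292, 0.12732337415218353) (0.220928356051445, 0.1314231902360916) 87.98766326904297 bounds [0.59250736 0.01522136] [0.729119   0.23868828]
[ 0.37787297 -0.25736734  0.22575822] [ 1.    -0.029  0.003] [-1.8 -0.6 -1.3] 0.00999885059966891
```

move_arm([
  [0, -0.02, -0.03, 0, 0],
  [0, -0.06, -0.045, 0, 0],
  [0, -0.11, -0.045, 0, 0],
  [0, -0.16, -0.045, 0, 0],
  [0, -0.21, -0.045, 0, 0],
  [0, -0.26, -0.045, 0, 0],
  [0.01, -0.31, -0.045, 0, 0],
  [0.05, -0.35, -0.045, 0, 0],
  [0.09, -0.38, -0.045, 0, 0],
  [0.13, -0.395, -0.045, 0, 0],
])

```text
time: 32.9
ee_pos: [0.4919, 0.0596, 0.2589]
orientation: [[1.0, -0.024, 0.001], [-0.024, -1.0, 0.001], [0.001, -0.001, -1.0]]
force: [0.5, -0.0, -2.7]
grip_width: 0.0092
grasp_force: 30.0
```

move_arm([
  [0.05, 0, 0, 0, 0],
  [0.1, 0, 0, 0, 0],
  [0.15, 0, 0, 0, 0],
  [0.17, -0.008, 0.03, 0, 0],
  [0.17, -0.008, 0.08, 0, 0],
  [0.17, -0.008, 0.12, 0, 0],
  [0.17, -0.008, 0.15, 0, 0],
  [0.17, -0.008, 0.15, 0, 0],
  [0.17, -0.008, 0.15, 0, 0],
])

```text
time: 33.8
ee_pos: [0.6272, 0.0593, 0.1388]
orientation: [[1.0, -0.028, -0.0], [-0.028, -1.0, -0.0], [-0.0, 0.0, -1.0]]
force: [0.3, 0.1, -1.8]
grip_width: 0.0096
grasp_force: 30.0
```

```bash
python3 - <<'E'
from h import *
s=arm.state();print(s['ee_pos'],s['orientation'].round(3)[:,0],rel([.627,.0585,.0975],s))
E
```

```text
[0.62720642 0.05934296 0.13881318] [ 1.    -0.028 -0.   ] [-0.0002  0.001   0.0516]
```

move_arm([
  [0, 0.001, 0.02, 0, 0],
  [0, 0.001, 0.035, 0, 0],
  [0, 0.001, 0.045, 0, 0],
  [0, 0.001, 0.05, 0, 0],
  [0, 0.001, 0.0515, 0, 0],
  [0, 0.001, 0.0515, 0, 0],
])

```text
time: 34.4
ee_pos: [0.6272, 0.0589, 0.0984]
orientation: [[1.0, -0.027, 0.001], [-0.027, -1.0, -0.0], [0.001, 0.0, -1.0]]
force: [-1.8, 0.2, 3.0]
grip_width: 0.0098
grasp_force: 30.0
```

move_arm([
  [0, 0, 0, 0, 0],
  [0.0062, 0, 0.0003, 0, 0],
  [0.0123, 0, 0.001, 0, 0],
  [0.0183, 0, 0.0018, 0, 0],
  [0.0243, 0, 0.003, 0, 0],
  [0.0302, 0, 0.0046, 0, 0],
  [0.036, 0, 0.0064, 0, 0],
  [0.0418, 0, 0.0082, 0, 0],
  [0.0418, 0, 0.0082, 0, 0],
], force=6)

```text
time: 35.3
ee_pos: [0.6615, 0.058, 0.0905]
orientation: [[1.0, -0.027, 0.001], [-0.027, -1.0, 0.0], [0.001, -0.0, -1.0]]
force: [2.1, 0.1, 2.2]
grip_width: 0.01
grasp_force: 6.0
```

move_arm([
  [0, 0, 0, 0, 10],
  [0, 0, 0, 0, 25],
  [0, 0, 0, 0, 30],
  [0, 0, -0.02, 0, 30],
  [0, 0, -0.05, 0, 30],
  [-0.02, 0, -0.1, 0, 30],
  [-0.06, 0, -0.15, 0, 30],
  [-0.12, 0, -0.2, 0, 30],
  [-0.18, 0, -0.2, 0, 30],
  [-0.24, 0, -0.2, 0, 30],
])

```text
time: 36.3
ee_pos: [0.4746, 0.0633, 0.253]
orientation: [[1.0, -0.027, 0.004], [-0.027, -1.0, 0.001], [0.004, -0.001, -1.0]]
force: [0.2, 0.2, -0.6]
grip_width: 0.0285
grasp_force: 0.0
```

move_arm([
  [-0.05, 0.02, -0.02, -0.09, 30],
  [-0.1, 0.06, -0.05, -0.18, 30],
  [-0.14, 0.11, -0.08, -0.27, 30],
  [-0.16, 0.16, -0.09, -0.36, 30],
  [-0.16, 0.21, -0.09, -0.45, 30],
  [-0.16, 0.26, -0.09, -0.54, 30],
  [-0.16, 0.31, -0.09, -0.63, 30],
  [-0.16, 0.36, -0.09, -0.72, 30],
  [-0.16, 0.36, -0.09, -0.81, 30],
  [-0.16, 0.36, -0.09, -0.81, 30],
])

```text
time: 37.3
ee_pos: [0.3386, -0.2248, 0.3233]
orientation: [[0.32, 0.947, 0.0], [0.947, -0.32, -0.002], [-0.001, 0.001, -1.0]]
force: [0.4, 1.4, -0.1]
grip_width: 0.0281
grasp_force: 0.0
```

```bash
python3 tray.py;  python3 - <<'E'
from h import *
im=eyes.snapshot("side")[:,:,::-1]; t=eyes.snapshot("top")[:,:,::-1]
a=im[150:350,230:430].repeat(2,0).repeat(2,1); b=t[90:290,80:280].repeat(2,0).repeat(2,1)
cv2.imwrite("pics/mix8.png",np.hstack([a,cv2.convertScaleAbs(b,alpha=1.4)]))
s=arm.state();print(s['orientation'].round(3),s['joint_pos'].round(2))
E
```

```text
floor (0.66109699010849, 0.1272762566804886) (0.22108325362205505, 0.13071633875370026) 88.0354232788086 bounds [0.5925402  0.01530736] [0.72908777 0.23868828]
[ 0.33885549 -0.22275487  0.32317312] [ 0.313  0.95  -0.   ] [0.4 1.4 0.3] 0.028320528516898622
[[ 0.323  0.946  0.   ]
 [ 0.946 -0.323  0.   ]
 [ 0.     0.    -1.   ]] [ 0.59  0.14 -0.1   1.98  0.02  1.02  0.16]
```

View pics/mix8.png

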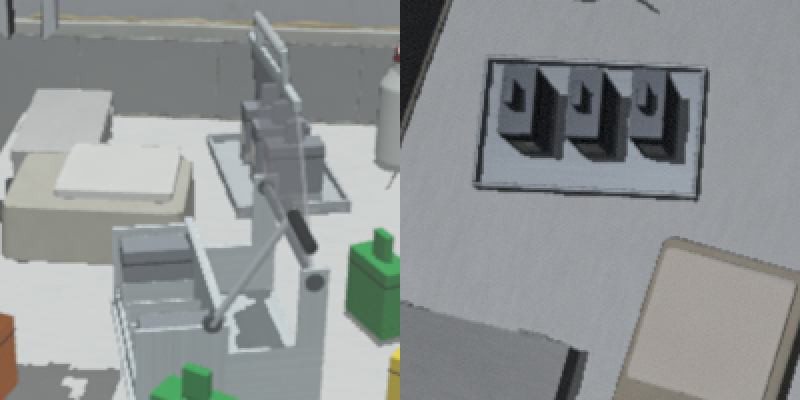

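All three cases stand upright in the tray (crop (515,95), (580,95), (648,95)); only the end boxes remain in the rack. Now to the peg.

move_arm([
  [-0.04, 0.02, 0, -0.09, 30],
  [-0.09, 0.05, 0, -0.18, 30],
  [-0.14, 0.08, 0.01, -0.192, 30],
  [-0.19, 0.1, 0.02, -0.192, 30],
  [-0.218, 0.1154, 0.029, -0.192, 30],
  [-0.218, 0.1154, 0.029, -0.192, 30],
  [-0.218, 0.1154, 0.029, -0.192, 30],
], force=15)

```text
time: 38.15
ee_pos: [0.3717, -0.4148, 0.2993]
orientation: [[0.025, 1.0, -0.0], [1.0, -0.025, 0.002], [0.002, -0.0, -1.0]]
force: [0.5, -0.1, -0.6]
grip_width: 0.0279
grasp_force: 0.0
```

```bash
python3 - <<'E'
from h import *
s=arm.state();print(s['ee_pos'],s['orientation'].round(3)[:,0],rel([.543,-.4075,.184],s))
E
```

```text
[ 0.37168007 -0.4148021   0.29929447] [0.025 1.    0.002] [0.0143 0.2139 0.1441]
```

move_arm([
  [0.01, 0.05, 0, 0, 30],
  [0.014, 0.1, 0, 0, 30],
  [0.0143, 0.15, 0, 0, 30],
  [0.0143, 0.19, 0, 0, 30],
  [0.0143, 0.2139, 0, 0, 30],
  [0.0143, 0.2139, 0.03, 0, 30],
  [0.0143, 0.2139, 0.07, 0, 30],
  [0.0143, 0.2139, 0.11, 0, 30],
  [0.0143, 0.2139, 0.1441, 0, 30],
  [0.0143, 0.2139, 0.1441, 0, 30],
])

```text
time: 39.15
ee_pos: [0.541, -0.4047, 0.1812]
orientation: [[0.023, 1.0, -0.006], [1.0, -0.023, 0.005], [0.005, -0.006, -1.0]]
force: [-0.7, -0.8, -0.3]
grip_width: 0.0283
grasp_force: 0.0
```

move_arm([
  [0, 0, 0, 0, 30],
  [0, 0, 0, 0, 10],
  [0, 0, 0, 0, 0],
  [0, 0, 0, 0, 0],
  [0, 0, 0, 0, 0],
])

```text
time: 39.65
ee_pos: [0.5426, -0.4093, 0.186]
orientation: [[0.025, 1.0, 0.001], [1.0, -0.025, -0.001], [-0.001, 0.001, -1.0]]
force: [-1.9, -0.4, 5.5]
grip_width: 0.0112
grasp_force: 15.0
```

move_arm([
  [0, -0.0091, -0.0052, 0, 0],
  [0, -0.0228, -0.0114, 0, 0],
  [0, -0.037, -0.0163, 0, 0],
  [0, -0.0516, -0.0197, 0, 0],
  [0, -0.0664, -0.0216, 0, 0],
  [0, -0.0814, -0.022, 0, 0],
  [0, -0.0964, -0.021, 0, 0],
  [0, -0.1112, -0.0184, 0, 0],
  [0, -0.1256, -0.0144, 0, 0],
  [0, -0.1396, -0.009, 0, 0],
])

```text
time: 40.65
ee_pos: [0.4296, -0.406, 0.1919]
orientation: [[0.025, 1.0, -0.0], [1.0, -0.025, -0.0], [-0.0, -0.0, -1.0]]
force: [1.1, 1.1, 2.2]
grip_width: 0.0116
grasp_force: 15.0
```

move_arm([
  [0, -0.0134, 0.0068, 0, 0],
  [0, -0.026, 0.0149, 0, 0],
  [0, -0.0377, 0.0242, 0, 0],
  [0, -0.0485, 0.0347, 0, 0],
  [0, -0.0581, 0.0461, 0, 0],
  [0, -0.0666, 0.0585, 0, 0],
  [0, -0.0738, 0.0717, 0, 0],
  [0, -0.0796, 0.0855, 0, 0],
  [0, -0.0829, 0.0955, 0, 0],
  [0, -0.0833, 0.0975, 0, 0],
])

```text
time: 41.65
ee_pos: [0.3621, -0.4041, 0.1117]
orientation: [[0.025, 1.0, -0.004], [1.0, -0.025, 0.002], [0.002, -0.004, -1.0]]
force: [-6.8, 0.0, 3.8]
grip_width: 0.0116
grasp_force: 15.0
```

move_arm([
  [0, 0, 0, 0, 0],
  [0, 0, 0, 0, 0],
])

```text
time: 41.85
ee_pos: [0.3624, -0.4041, 0.1125]
orientation: [[0.025, 1.0, -0.004], [1.0, -0.025, 0.002], [0.002, -0.004, -1.0]]
force: [-6.7, -0.3, 0.4]
grip_width: 0.0115
grasp_force: 15.0
```

move_arm([
  [0, 0, 0, 0, 30],
  [0, 0, 0, 0, 30],
  [0, 0, 0, 0, 30],
  [0, 0, -0.05, 0, 30],
  [0, 0, -0.1, 0, 30],
  [0.0, 0, -0.16, 0, 40],
  [0.02, 0, -0.22, 0, 64],
  [0.04, 0, -0.28, 0, 64],
  [0.06, 0.03, -0.33, 0, 64],
  [0.08, 0.06, -0.35, 0, 64],
])

```text
time: 42.85
ee_pos: [0.4162, -0.3423, 0.3986]
orientation: [[0.025, 1.0, 0.008], [1.0, -0.025, -0.006], [-0.005, 0.008, -1.0]]
force: [0.3, -0.5, -0.3]
grip_width: 0.06
grasp_force: 0.0
```

move_arm([
  [0, 0, 0, 0, 64],
  [0, 0, 0, 0, 64],
])

```text
time: 43.05
ee_pos: [0.4146, -0.3414, 0.3934]
orientation: [[0.022, 1.0, 0.001], [1.0, -0.022, -0.001], [-0.001, 0.001, -1.0]]
force: [0.1, 0.0, 0.5]
grip_width: 0.0598
grasp_force: 0.0
```

```bash
python3 - <<'E'
from h import *
c=lambda x,y,z:ray("top",290+x/4,165+y/4,z)
print(c(210,18,.318),c(510,25,.318))
s=arm.state();print(s['ee_pos'],s['orientation'].round(3)[:,0],rel([.543,-.2605,.3125],s))
t=eyes.snapshot("top")[:,:,::-1];cv2.imwrite("pics/t9.png",cv2.convertScaleAbs(cv2.resize(t[135:315,290:480],None,fx=3,fy=3,interpolation=cv2.INTER_CUBIC),alpha=1.5))
E
```

```text
[ 0.54431498 -0.20388835  0.318     ] [ 0.54339211 -0.31400989  0.318     ]
[ 0.4145749  -0.34143023  0.39343819] [ 0.022  1.    -0.001] [0.1048 0.1582 0.1012]
```

move_arm([
  [0.04, 0.04, 0, 0, 64],
  [0.08, 0.08, 0, 0, 64],
  [0.1048, 0.12, 0, 0, 64],
  [0.1048, 0.159, 0, 0, 64],
  [0.1048, 0.159, 0, 0, 64],
  [0.1048, 0.159, 0.03, 0, 64],
  [0.1048, 0.159, 0.06, 0, 64],
  [0.1048, 0.159, 0.09, 0, 64],
  [0.1048, 0.159, 0.1012, 0, 64],
  [0.1048, 0.159, 0.1012, 0, 64],
])

```text
time: 44.1
ee_pos: [0.5412, -0.2619, 0.3108]
orientation: [[0.026, 1.0, -0.004], [1.0, -0.026, 0.001], [0.001, -0.004, -1.0]]
force: [-0.0, 0.1, 0.0]
grip_width: 0.0604
grasp_force: 0.0
```

move_arm([
  [0, 0, 0, 0, 40],
  [0, 0, 0, 0, 20],
  [0, 0, 0, 0, 5],
  [0, 0, 0, 0, 0],
  [0, 0, 0, 0, 0],
  [0, 0, 0, 0, 0],
  [0, 0, 0, 0, 0],
])

```text
time: 44.8
ee_pos: [0.5433, -0.261, 0.3124]
orientation: [[0.024, 1.0, 0.0], [1.0, -0.024, -0.0], [-0.0, 0.0, -1.0]]
force: [0.3, -0.2, 0.1]
grip_width: 0.0091
grasp_force: 15.0
```

move_arm([
  [0, -0.0168, 0.003, 0, 0],
  [0, -0.0333, 0.0071, 0, 0],
  [0, -0.0496, 0.0124, 0, 0],
  [0, -0.0654, 0.0188, 0, 0],
  [0, -0.0807, 0.0263, 0, 0],
  [0, -0.0955, 0.0349, 0, 0],
  [0, -0.1096, 0.0445, 0, 0],
  [0, -0.123, 0.055, 0, 0],
  [0, -0.1356, 0.0665, 0, 0],
  [0, -0.1474, 0.0788, 0, 0],
])

```text
time: 45.8
ee_pos: [0.4254, -0.2576, 0.2493]
orientation: [[0.024, 1.0, 0.001], [1.0, -0.024, 0.0], [0.0, 0.001, -1.0]]
force: [0.4, 1.2, -0.1]
grip_width: 0.0094
grasp_force: 15.0
```

move_arm([
  [0, -0.0109, 0.0131, 0, 0],
  [0, -0.0209, 0.0269, 0, 0],
  [0, -0.0299, 0.0414, 0, 0],
  [0, -0.0378, 0.0565, 0, 0],
  [0, -0.0447, 0.0721, 0, 0],
  [0, -0.0505, 0.0882, 0, 0],
  [0, -0.0551, 0.1046, 0, 0],
  [0, -0.0586, 0.1213, 0, 0],
  [0, -0.0609, 0.1382, 0, 0],
  [0, -0.0609, 0.1382, 0, 0],
])

```text
time: 46.8
ee_pos: [0.3768, -0.2564, 0.1378]
orientation: [[0.024, 1.0, -0.0], [1.0, -0.024, 0.001], [0.001, -0.0, -1.0]]
force: [1.6, 1.7, -1.2]
grip_width: 0.0093
grasp_force: 15.0
```

```bash
python3 - <<'E'
from h import *
s=arm.state();print(s['ee_pos'],s['force'],s['grip_width'],rel([.376,-.2567,.1175],s))
E
```

```text
[ 0.3767648  -0.25640275  0.1377983 ] [ 1.57856545  1.70524082 -1.18177419] 0.00929581460594133 [-0.0004 -0.0009  0.0254]
```

move_arm([
  [0, -0.0005, 0.008, 0, 0],
  [0, -0.001, 0.016, 0, 0],
  [0, -0.001, 0.023, 0, 0],
  [0, -0.001, 0.0265, 0, 0],
  [0, -0.001, 0.0265, 0, 0],
  [0, -0.001, 0.0265, 0, 0],
])

```text
time: 47.4
ee_pos: [0.376, -0.257, 0.1184]
orientation: [[0.024, 1.0, 0.001], [1.0, -0.024, -0.001], [-0.001, 0.001, -1.0]]
force: [-1.4, 3.2, 11.7]
grip_width: 0.0095
grasp_force: 15.0
```

move_arm([
  [0, 0, 0, 0, 10],
  [0, 0, 0, 0, 28],
  [0, 0, 0, 0, 28],
  [0, 0, -0.02, 0, 28],
  [0, 0, -0.06, 0, 28],
  [0, 0, -0.1, 0, 28],
  [-0.04, -0.02, -0.14, 0, 28],
  [-0.09, -0.06, -0.16, 0, 28],
  [-0.14, -0.1, -0.18, 0, 28],
  [-0.19, -0.12, -0.18, 0, 28],
])

```text
time: 48.4
ee_pos: [0.2744, -0.4084, 0.2635]
orientation: [[0.024, 1.0, 0.001], [1.0, -0.024, -0.003], [-0.003, 0.001, -1.0]]
force: [1.3, -1.3, -0.3]
grip_width: 0.0267
grasp_force: 0.0
```

move_arm([
  [-0.05, 0, 0, 0, 28],
  [-0.1, 0, 0, 0, 28],
  [-0.15, 0, 0, 0, 28],
  [-0.15, 0, 0, 0, 28],
  [-0.15, 0, 0, 0, 28],
  [-0.15, 0, 0, 0, 28],
])

```text
time: 49.0
ee_pos: [0.2733, -0.5253, 0.2612]
orientation: [[0.023, 1.0, -0.0], [1.0, -0.023, 0.001], [0.001, -0.0, -1.0]]
force: [0.5, 0.7, 0.1]
grip_width: 0.0268
grasp_force: 0.0
```

```bash
python3 tray.py;  python3 - <<'E'
from h import *
t=eyes.snapshot("top")[:,:,::-1];s=eyes.snapshot("side")[:,:,::-1]
cv2.imwrite("pics/fin.png",np.hstack([cv2.convertScaleAbs(t[90:330,100:500],alpha=1.5),s[120:360,230:490]]))
print(arm.state()['ee_pos'])
E
```

```text
floor (0.6604263782501221, 0.12745647132396698) (0.22075802087783813, 0.1292196810245514) 88.02106475830078 bounds [0.59263873 0.01661756] [0.7273727 0.2385417]
[ 0.27351399 -0.5252148   0.26149258] [0.023 1.    0.001] [ 0.5  0.6 -0.3] 0.026326082027764434
[ 0.27365137 -0.52548642  0.26184141]
```

View pics/fin.png

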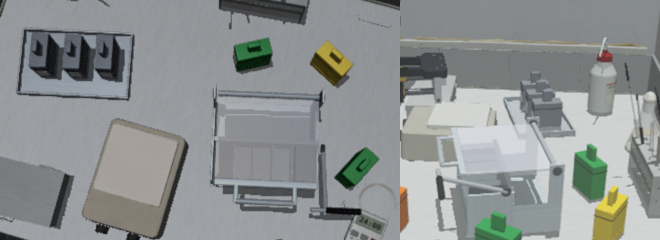

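Three cases stand in the tray (top crop (40,55), (75,55), (108,58)), the flap is shut and the stay is folded (peg at (343,210)); handing in.

```bash
python3 -c "
from rig import workorder
print(workorder.job_done())"
```

```text
the job is handed in; nothing more can be done
None
```

The job is handed in: all three fin cases stand upright in the tray, both plain boxes were left in the rack, the stay is folded to the front and the flap is shut; no verdict came back.

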